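# Turn the stacked hardware tub half round so that it nests

## Task

The round hardware tub is stacked up with its lugs on the rim of the tub below. Without lifting it out, push it round by its divider, about half a turn, until its lugs find their slots and it drops, then press it down past the spring catches until it is fully home on the floor of the lower tub. Let go, and leave the things standing round it as they are.

Things in the scene. Friction and masses are not known exactly. Their poses are not given: they have to be found in the camera images.
- upper_tub: Loose round tub of slippery grey plastic, open on top, 85 mm high, 0.2-0.45 kg; wall outer radius 68, inner 64 mm, floor 4 mm. Origin: centre of underside, z up. At the start it is stacked: origin z = 0.050, bottom 30 mm inside the bore of the lower tub, which guides it with 1.5 mm play; a few N at 40 mm radius turn it. Fully home: origin z = 0.015, standing on the lower tub's floor.
- divider_mid (a point): Top of the upper tub's divider at the tub's centre, 70 mm above the tub's origin, 15 mm below its rim: where to press. The divider, 10 mm thick, is an upright wall from the tub's floor right across it along the tub's x axis. Turned to the right angle the tub drops about 20 mm by its weight onto three sprung catches; 7 to 20 N down on this point takes it on past them.
- lug_wide (a point): Upper tub, lower outer edge of its wide lug (50 deg wide, to radius 73 mm) on the tub's +x side. Two more lugs, seen from above counter-clockwise from it: at 120 deg one 32 deg wide, radius 79 mm; at 240 deg one 16 deg wide, radius 85 mm. Lugs reach from 30 mm above the tub's underside nearly to its rim and at the start rest on the lower tub's rim.
- tub_axis (a point): Point on the upper tub's axis level with its lugs' undersides, 30 mm above its origin. The lower tub (not tracked, same grey, screwed down, same axis, outer radius 96 mm, rim at z = 0.080) has one slot per lug, each 3 deg wider on either side than its lug. All three fit at one angle only: half a turn from the start, give or take 30 deg, whichever way one turns.
- tape_measure: Bystander: tape measure standing on the bench, 36 x 90 x 62 mm, origin at the centre of its underside.
- masking_roll: Bystander: roll of masking tape lying flat, 104 mm across, 25 mm high, origin at the centre of its underside.
- torpedo_level: Bystander: short spirit level standing on edge, 18 x 228 x 46 mm, origin at the centre of its underside.
- pipe_coupler: Bystander: white hose coupler standing upright, 29 mm across, 62 mm high, origin at the centre of its underside.

How it is judged (in metres and radians):
At the end, for the whole second after the job is handed in: The upper tub is nested fully home: its underside within 3 mm of the lower tub's floor (origin z below 0.018), upright within 0.04 rad, at rest (height (world z) of upper_tub between 0.011 and 0.018 m and angle between upper_tub's own z axis and vertical below 0.04 rad and linear speed of upper_tub below 0.02 m/s); the robot touches nothing.
It fails at once if the tub is lifted more than 20 mm above its stacked height (height (world z) of upper_tub above 0.07 m).
It fails at once if a bystander is shifted by more than 25 mm (distance of any of tape_measure, masking_roll, torpedo_level, pipe_coupler from where it was at the start of the episode above 0.025 m).
It also fails if it takes over 67 s, if anything falls off the work surface, if the arm or the gripper's body presses on something with over 40 N, if the wrist force passes 120 N, or if a joint passes its speed limit or range.

## Robot

A 6-joint arm with a two-finger parallel gripper is mounted at the origin on a cart in front of the work surface, level with it; the furniture and walls round the work are solid. World frame = base frame: x ahead of the robot, y to its left, z up, the work surface at z = 0. Lengths are in mm, angles in rad, forces in N, time in s.
With the tool pointing down it reaches from about 275 to 750 mm from the base axis. Payload 10.2 kg.
Tool frame: the origin (TCP) lies at the very end of the fingers, on their centre line; the grasp point (between the pads) lies 19 mm behind it (manip.grip_point_offset is the distance from the TCP to the grasp point, in mm); z points along the fingers, y is the line along which they close (so a half turn about z gives the same grasp; the last joint's range is limited). The gripper opens to 85 mm and grips with 20 to 120 N. Pads are 22 mm wide; open, the fingers measure 114 mm over their backs; the gripper's body (76 mm by 85 mm) begins 54 mm behind the grasp point. The pads swing forward as they close: fully open they stand 13 mm farther back than shut.
Start: joints at [-1.374, 0.313, 1.498, -0, 1.331, -0.223], TCP at [213.967, -479.426, 231.294] pointing down, gripper open.
Joint ranges: [-2.94, 2.94], [-0.97, 2.17], [0.19, 2.56], [-1.23, 4.37], [0.02, 3.11], [-2.88, 2.88]. Speed limits (rad/s): [2.39, 2.39, 3.01, 3.14, 3.14, 3.14].

## Interface

Orientations are given as a unit quaternion [w, x, y, z].
In Python, from cell import manip gives the robot as it stands. Calls block until the motion is done:
- manip.move_pose(position, orientation): joint-space move of the TCP to a pose.
- manip.movel(position, frame=None, speed=150): straight line of the TCP; frame=None keeps the orientation; speed is the mean speed in mm/s.
- manip.move_j(angles): joint-space move.
- manip.command_gripper(opening, grasp_force=None): opening from 0.0 (shut) to 1.0 (fully open); grasp_force is the grip in N (None keeps the last); returns when the fingers have stopped.
- manip.wait(seconds).
- manip.ik(position, orientation): joint angles nearest the present ones, or None.
- manip.observe(): the state.
- manip.camera(name): name is "scene" or "top"; returns (picture, depth): 384x512x3 uint8, red, green, blue; 384x512 float32, mm along the optical axis (not along the pixel's ray), 0 where there is no reading.
- manip.calibration(name): a dict with "mtx" (3x3 intrinsics, pixels), "camera_from_world" (4x4, takes a point from world to camera coordinates). Camera axes: x right, y up, looking along -z (the intrinsics and any distortion apply to the point x, -y, -z); pixel columns grow to the right and rows downward; lengths in mm; the calibration is good to about 2 mm. A picture is of the moment at which its call begins. calibration takes no time and is no camera call.
A pose or a line that the arm cannot do raises manip.Unreachable and nothing moves.
- manip.close_job(): hands the job in; it is judged then, once.
The state is a dict: "time_s": time; "qpos": joint angles; "joint_vel": joint speeds; "joint_torque": joint torques, N m; "tool_pos": TCP position; "ee_rot": TCP orientation; "ft_force": force on the tool from outside, world axes, zero at the start; "moment": the same for the moment, N m; "width": opening from 0.0 (shut) to 1.0 (fully open); "grasp_force": force on a finger pad.
Only numpy, scipy, OpenCV 4.12 (cv2) and the standard library are available. Lean on these libraries where they do the work, as an engineer would, in place of code of your own. Each camera call takes 0.05 s, during which the arm holds its last target. There are 200 camera calls.

## Working session

There is one attempt and no reset: what is moved stays moved. The work goes in short steps, each a Python script; the robot and the scene stay as the last script left them, time stands still between calls to the robot, and variables do not carry over. Pictures are saved under pics/ and viewed, at most 10 in all, crops included, and the job is handed in when it is done.

```bash
mkdir -p pics; ls; python3 - <<'E'
from cell import manip
import cv2,numpy as np
for n in("top","scene"):
    p,d=manip.camera(n); np.savez(f"pics/{n}0.npz",p=p,d=d); cv2.imwrite(f"pics/{n}0.png",cv2.resize(p[:,:,::-1],(768,576)))
    c=manip.calibration(n); print(n,c["mtx"],np.round(c["camera_from_world"],3),c.keys())
o=manip.observe();print(o)
E
```

```text
pics
top [[381.4862699    0.         262.36017381]
 [  0.         381.4862699  189.31424232]
 [  0.           0.           1.        ]] [[ 8.00000e-03 -1.00000e+00  1.30000e-02  1.07501e+02]
 [ 9.95000e-01  9.00000e-03  9.90000e-02 -5.59702e+02]
 [-9.90000e-02  1.30000e-02  9.95000e-01 -9.11425e+02]
 [ 0.00000e+00  0.00000e+00  0.00000e+00  1.00000e+00]] dict_keys(['mtx', 'camera_from_world'])
scene [[378.35954934   0.         248.53856596]
 [  0.         378.35954934 195.47779205]
 [  0.           0.           1.        ]] [[-8.94000e-01 -4.48000e-01 -5.00000e-03  5.38258e+02]
 [ 2.71000e-01 -5.49000e-01  7.91000e-01 -1.38989e+02]
 [-3.57000e-01  7.06000e-01  6.12000e-01 -8.16292e+02]
 [ 0.00000e+00  0.00000e+00  0.00000e+00  1.00000e+00]] dict_keys(['mtx', 'camera_from_world'])
{'time_s': 0.1, 'qpos': array([-1.37438218e+00,  3.13400400e-01,  1.49833667e+00, -1.50522340e-05,
        1.33103952e+00, -2.23401423e-01]), 'joint_vel': array([-0.00135667, -0.00343866, -0.00081912, -0.00030371,  0.00140721,
       -0.00058214]), 'joint_torque': array([ 2.18330482e-03, -4.12900543e+01, -2.60143965e+01, -1.79291201e-04,
        3.03409681e-03,  3.86137160e-06]), 'tool_pos': array([ 213.92429458, -479.1855873 ,  230.79826289]), 'ee_rot': array([-5.92016196e-04,  9.78049589e-01,  2.08371427e-01,  6.78491675e-07]), 'ft_force': array([ 0.23233829, -0.34889887, -1.08259289]), 'moment': array([-0.02118148,  0.05517612,  0.00104246]), 'grasp_force': 0.0, 'width': 0.9974820399536738}
```

View pics/top0.png

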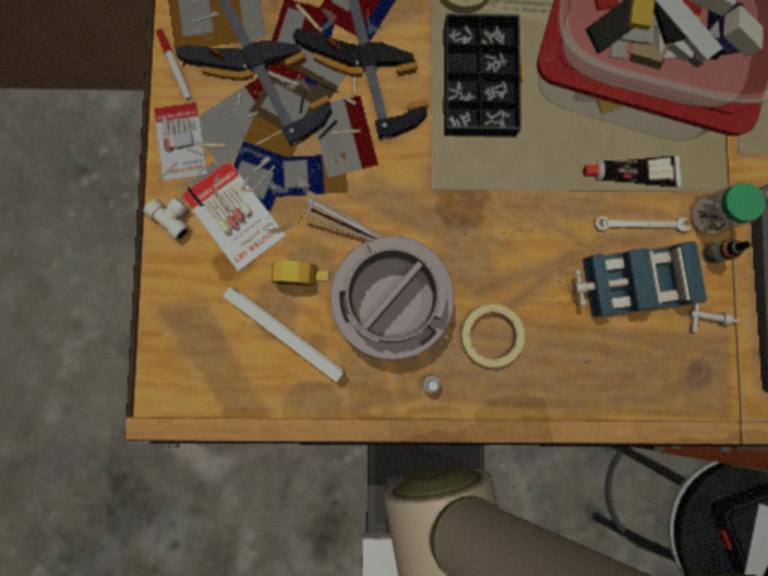

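View pics/scene0.png

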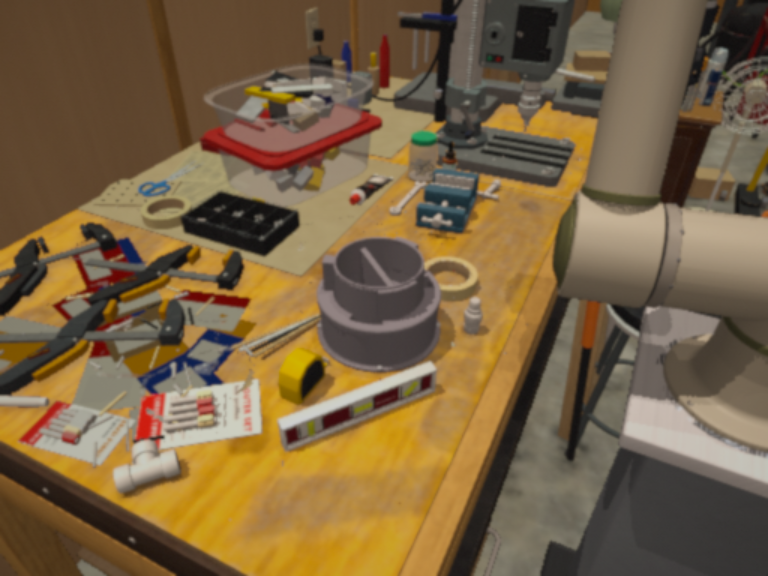

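The top view shows the tub stack at about (392,297), with its divider running from (367,328) to (420,266). The tape is at (295,272), the level from (228,292) to (340,377), the coupler at (431,385) and the roll at (492,335). Next I'll get the geometry from depth.

```bash
cat > h.py <<'E'
import numpy as np,cv2
from cell import manip
def cloud(n,d):
    c=manip.calibration(n);K=c["mtx"];T=np.linalg.inv(c["camera_from_world"])
    v,u=np.indices(d.shape);x=(u-K[0,2])/K[0,0]*d;y=(v-K[1,2])/K[1,1]*d
    P=np.stack([x,-y,-d],-1)@T[:3,:3].T+T[:3,3]
    P[d<=0]=np.nan
    return P
def circ(p):
    s=np.linalg.lstsq(np.c_[2*p,np.ones(len(p))],(p**2).sum(1),rcond=None)[0]
    return s[:2],np.sqrt(s[2]+s[:2]@s[:2])
E
python3 - <<'E'
from h import *
f=np.load("pics/top0.npz");P=cloud("top",f["d"])
roi=np.zeros(f["d"].shape,bool);roi[150:245,212:310]=1
Z=P[...,2]
h=np.histogram(Z[roi],bins=np.arange(-10,150,5));print([(int(b),int(a)) for a,b in zip(*h) if a>5])
m=roi&(Z>127)&(Z<143); c,r=circ(P[m][:,:2]);print("rim",c,r,m.sum(),np.median(Z[m]))
m2=roi&(Z>75)&(Z<88); c2,r2=circ(P[m2][:,:2]);print("lower",c2,r2)
m3=roi&(np.hypot(*(P[...,:2]-c).transpose(2,0,1))<52)&(Z>110)&(Z<127)
q=P[m3][:,:2];print("div",len(q),q.mean(0),np.median(Z[m3]));u=np.linalg.svd(q-q.mean(0))[2][0];print(np.degrees(np.arctan2(u[1],u[0])))
# rectified image from camera centre: top image warped at z=80 and z=135 planes, plus height map
def rect(z,s=4,R=100):
    cc=manip.calibration("top");K=cc["mtx"];T=cc["camera_from_world"]
    a=np.arange(-R,R,1/ s*1.4);X,Y=np.meshgrid(c[0]-a,c[1]-a,indexing="ij")
    p=np.stack([X,Y,np.full_like(X,z)],-1)@T[:3,:3].T+T[:3,3]
    u=(K[0,0]*p[...,0]/-p[...,2]+K[0,2]).astype(np.float32);v=(-K[1,1]*p[...,1]/-p[...,2]+K[1,2]).astype(np.float32)
    return u,v
u,v=rect(80);im=cv2.remap(f["p"],u,v,cv2.INTER_CUBIC)
u,v=rect(135);hm=cv2.remap(np.nan_to_num(Z).astype(np.float32),u,v,cv2.INTER_NEAREST)
print(im.shape)
im=cv2.convertScaleAbs(im,alpha=1.6)
o=np.hstack([im[:,:,::-1],cv2.applyColorMap(np.clip(hm*1.7,0,255).astype(np.uint8),cv2.COLORMAP_JET)]);o=cv2.resize(o,(800,400));cv2.imwrite("pics/rect.png",o)
E
```

```text
[(-5, 1315), (0, 2300), (5, 194), (10, 59), (15, 79), (20, 28), (25, 20), (30, 8), (35, 9), (40, 14), (45, 55), (50, 1221), (55, 769), (60, 48), (65, 45), (70, 33), (75, 741), (80, 1176), (85, 40), (90, 24), (95, 31), (100, 40), (105, 36), (110, 32), (115, 146), (120, 186), (125, 36), (130, 387), (135, 193)]
rim [535.13054905 114.9743218 ] 68.68903169084287 608 133.9496348982659
lower [533.7975944 115.3384327] 85.4239208100531
div 220 [534.37474046 114.70417335] 120.18475017505415
139.50767913789875
(572, 572, 3)
```

View pics/rect.png

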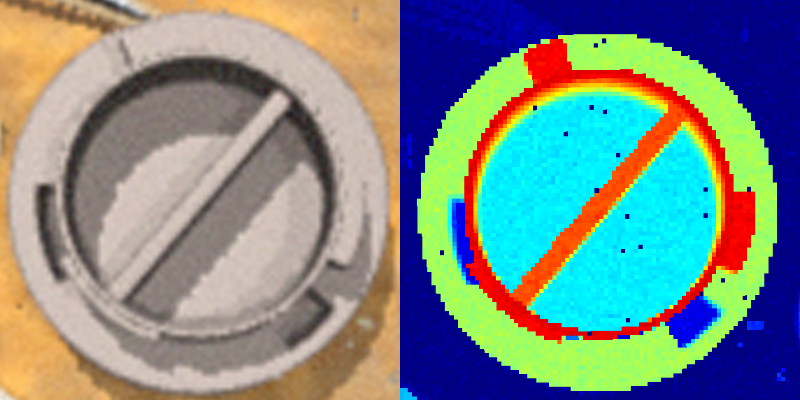

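The height map shows the layout clearly (up is +x, left is +y):

| Feature | Map pixel | World angle |
|---|---|---|
| Narrow lug | (548,60) | 18° |
| Medium lug | right side | −100° |
| Wide lug | lower-left divider end | 139.5° |
| Narrow slot | (693,320) | 221° |
| Medium slot | left side | 101° |

That puts the wide slot at about −19°, so the tub needs roughly 158° clockwise. I'll straddle the divider loosely at the centre and turn with joint 6, which starts near −0.65 and ends near 2.1.

```bash
cat >> h.py <<'E'
C=np.array([534.6,114.9])
def quat(yaw): return [0,np.cos(yaw/2),np.sin(yaw/2),0]
def look():
    "rim height and divider angle from the top depth"
    p,d=manip.camera("top");P=cloud("top",d);r=np.hypot(P[...,0]-C[0],P[...,1]-C[1]);Z=P[...,2]
    ring=Z[(r>62)&(r<70)&(Z>88)&(Z<145)]
    return p,P,(np.percentile(ring,40) if len(ring)>20 else np.nan),len(ring)
def st(): 
    o=manip.observe();return round(o["time_s"],2),np.round(o["tool_pos"],1),np.round(o["ft_force"],1),round(float(o["moment"][2]),2),round(o["width"],3),np.round(o["qpos"][5],3)
E
python3 - <<'E'
from h import *
y=np.radians(139.5)
manip.command_gripper(0.3)
print(manip.ik([*C,85],quat(y)))
manip.move_pose([*C,230],quat(y));print(st())
manip.movel([*C,85],speed=80);print(st())
manip.command_gripper(0.19);print(st());print(look()[2:])
p,_=manip.camera("top");cv2.imwrite("pics/a.png",cv2.resize(p[130:260,190:330,::-1],(560,520),interpolation=2))
E
```

```text
[-2.61952079e-03  5.17043349e-01  1.60850994e+00 -4.44089210e-16
  1.01603936e+00 -8.66557501e-01]
(3.1, array([534.8, 114.2, 230. ]), array([-0. , -1. , -0.7]), 0.01, 0.301, np.float64(-0.866))
(5.06, array([534.8, 114.9,  85.3]), array([0.5, 0.6, 0.2]), -0.01, 0.298, np.float64(-0.867))
(5.32, array([534.7, 114.9,  85.1]), array([-0. , -0.5, -0.3]), 0.01, 0.191, np.float64(-0.867))
(nan, 15)
```

View pics/a.png

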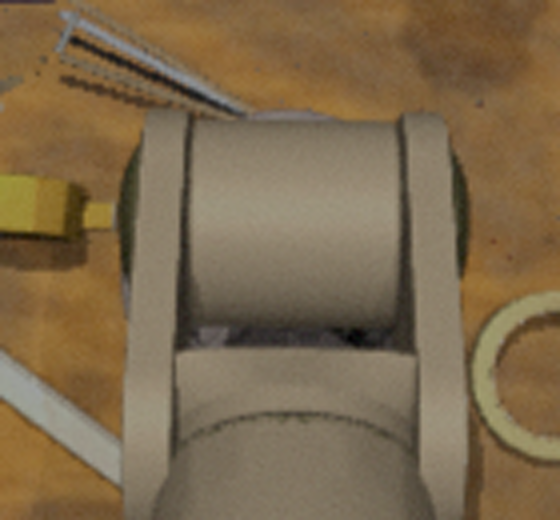

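The arm blocks the top view of the tub, so I'll use scene depth to watch the rim height. The fingers went down without touching anything. Starting the turn.

```bash
cat >> h.py <<'E'
def rimz():
    p,d=manip.camera("scene");P=cloud("scene",d);r=np.hypot(P[...,0]-C[0],P[...,1]-C[1]);Z=P[...,2]
    m=(r>60)&(r<72)&(Z>85)&(Z<150)
    z=Z[m];return (round(float(np.percentile(z,95)),1),int(m.sum())) if m.sum()>20 else (np.nan,0)
def turn(dq):
    q=np.array(manip.observe()["qpos"]);manip.move_j(q+[0,0,0,0,0,dq])
E
python3 - <<'E'
from h import *
print(rimz());manip.command_gripper(0.16);print(st())
q0=np.array(manip.observe()["qpos"])
for a in (10,20,30):
    q=q0.copy();q[5]+=np.radians(a);manip.move_j(q);print(a,st(),rimz())
p,_=manip.camera("scene");cv2.imwrite("pics/b.png",cv2.resize(p[120:270,170:330,::-1],(640,600),interpolation=2))
E
```

```text
(134.0, 1308)
(5.68, array([534.6, 114.9,  85. ]), array([ 0.1, -0.4,  0.1]), -0.03, 0.164, np.float64(-0.867))
10 (5.97, array([534.6, 114.9,  85. ]), array([-0.1,  0.5, -0.1]), 0.02, 0.159, np.float64(-0.696)) (134.2, 1363)
20 (6.32, array([534.6, 114.9,  85. ]), array([-0.1, -0.9, -1.6]), 0.04, 0.161, np.float64(-0.523)) (134.1, 1263)
30 (6.66, array([534.6, 114.9,  85. ]), array([ 0.3, -0.1, -0.7]), 0.0, 0.161, np.float64(-0.349)) (134.2, 1286)
```

View pics/b.png

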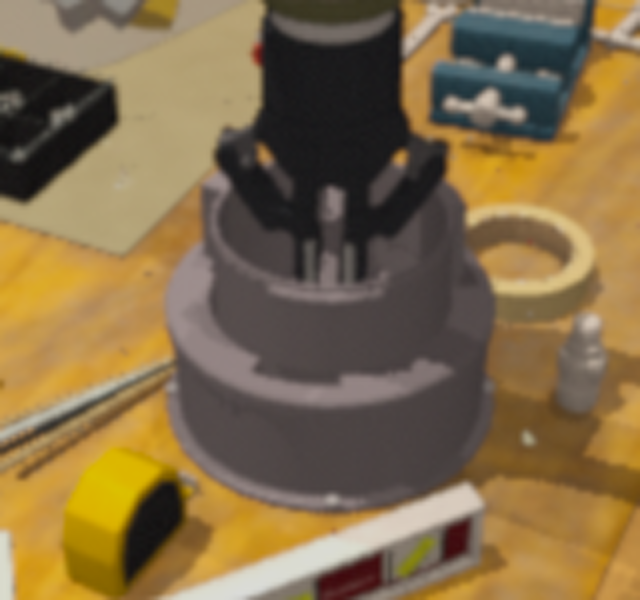

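The fingers straddle the divider at (330,230), and the tub has turned with them. I'll keep turning, coarsely at first, then in 3° steps while watching the rim.

```bash
python3 - <<'E'
from h import *
q0=np.array(manip.observe()["qpos"]);b=-0.867
for a in [50,70,90,110,125]+list(range(131,199,3)):
    q=q0.copy();q[5]=b+np.radians(a);manip.move_j(q);z=rimz();s=st();print(a,s[0],s[2],s[3],z)
    if z[0]<130 or abs(s[3])>1 or s[0]>35:break
E
```

```text
50 7.23 [-0.3  0.3  0.2] 0.04 (134.2, 1230)
70 7.71 [ 1.  -0.2 -0.4] -0.04 (134.2, 1313)
90 8.18 [-0.  -0.5 -0. ] -0.02 (134.4, 1452)
110 8.66 [-0.4  0.1 -0.3] 0.01 (134.2, 1565)
125 9.07 [-0.1  0.7 -1. ] -0.03 (134.2, 1522)
131 9.37 [-0.7 -0.9 -0.4] 0.01 (134.4, 1446)
134 9.67 [ 0.1  0.2 -0.3] -0.03 (134.4, 1415)
137 9.97 [-0.1 -0.  -0.7] 0.02 (134.3, 1396)
140 10.27 [-0.6 -0.2  0.4] 0.0 (134.4, 1368)
143 10.57 [-0.2  0.4 -0.6] -0.01 (134.4, 1342)
146 10.87 [1.1 0.3 0.5] -0.01 (134.3, 1313)
149 11.17 [ 0.2 -0.6 -0.6] -0.01 (134.4, 1278)
152 11.47 [-0.1  0.3 -0.8] 0.06 (134.4, 1243)
155 11.77 [ 0.7 -1.1 -1. ] -0.04 (134.3, 1222)
158 12.07 [0.3 0.8 0.3] 0.01 (134.3, 1208)
161 12.37 [-0.3 -0.1 -0.9] -0.04 (108.1, 686)
```

The tub dropped at 161°. Next I'll open slightly, lift clear, close the fingers and press the centre gently while watching the force.

```bash
python3 - <<'E'
from h import *
manip.command_gripper(0.3);manip.movel([*C,150],speed=80);print(st(),rimz())
manip.command_gripper(0.0,grasp_force=40);manip.wait(0.3);print(st(),rimz())
f0=manip.observe()["ft_force"][2]
manip.movel([*C,108],speed=60)
z=106
while z>=82.5:
    manip.movel([*C,z],speed=20);o=manip.observe();f=o["ft_force"][2]-f0
    print(z,round(o["tool_pos"][2],1),round(f,1))
    if f>45: break
    z-=1.5
print(st(),rimz())
E
```

```text
(13.61, array([534.3, 114.9, 149.5]), array([ 0.2, -0.6, -0.1]), 0.05, 0.299, np.float64(1.943)) (114.5, 1063)
(14.32, array([534.6, 114.9, 150. ]), array([-0.1,  0.6,  0.1]), 0.02, 0.003, np.float64(1.943)) (114.6, 1096)
106 106.1 0.5
104.5 104.4 0.8
103.0 102.9 0.4
101.5 101.4 0.7
100.0 99.9 1.0
98.5 98.7 2.7
97.0 97.2 4.3
95.5 95.6 4.8
94.0 94.1 5.1
92.5 92.6 5.8
91.0 91.1 4.7
89.5 88.8 1.1
88.0 87.7 1.2
86.5 86.3 1.6
85.0 85.1 1.2
83.5 85.0 13.1
(19.23, array([535.3, 115. ,  85. ]), array([-2.7, -0.4, 12.5]), 0.01, -0.003, np.float64(1.943)) (100.0, 559)
```

The divider top hit a firm stop at z = 85.0, which is the expected home height, and the force pattern shows it passed the catches. I'll retract, move the arm away and check.

```bash
python3 - <<'E'
from h import *
manip.movel([*C,240],speed=120);manip.move_j([-1.374,0.313,1.498,0,1.331,-0.223]);manip.wait(0.5)
p,P,z,n=look();r=np.hypot(P[...,0]-C[0],P[...,1]-C[1]);Z=P[...,2];m=(r>62)&(r<70)&(Z>88)&(Z<115)
A=np.c_[P[m][:,:2]-C,np.ones(m.sum())];s=np.linalg.lstsq(A,Z[m],rcond=None)[0];print("rim z",s[2],"tilt",s[:2],m.sum(),st())
cv2.imwrite("pics/c.png",cv2.resize(p[:,:,::-1],(768,576)))
E
```

```text
rim z 99.08342182955666 tilt [-0.01872462 -0.0005508 ] 428 (23.68, array([ 214.2, -479.2,  231.1]), array([ 0.5,  0.4, -0.7]), 0.03, -0.001, np.float64(-0.223))
```

View pics/c.png

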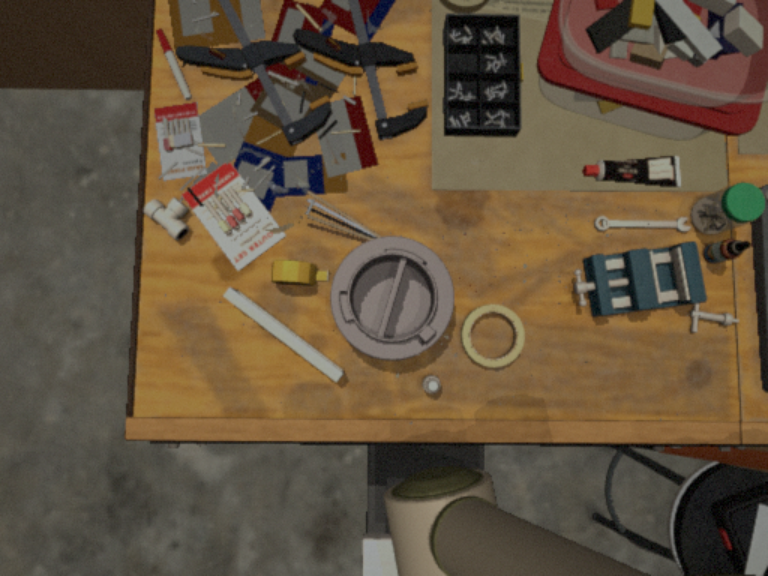

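The picture shows the lugs in their slots, for example the narrow one at (428,334). The rim is at 99–100 mm, matching fully home, and the bystanders haven't moved.

```bash
python3 -c "
from cell import manip
print(manip.close_job())"
```

```text
the job is handed in; nothing more can be done
None
```

The job is handed in: I turned the upper tub about 160° clockwise until it dropped, pressed it past the catches to a firm stop at the home height (rim measured at about 99–100 mm, 100 expected), and moved the arm clear, with no visible shift in the things around it; the hand-in call returned no verdict.

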